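# Shift the egg-rack divider one row and put the big egg away

## Task

The big-egg tray in the counter rack is full: squeeze the divider's catch, slide the divider over by one row of pockets into the small-egg tray so that its empty row next to the divider is freed for big eggs, and let go so that the divider locks in its notch there. Then take the big egg waiting in the loose cells with a light grip and set it gently, upright, into either of the two pockets you freed. Leave the other eggs and the goods on the counter as they are.

Things in the scene. Friction and masses are not known exactly. Their poses are not given: they have to be found in the camera images.
- rack: Fixed counter egg rack: wooden board 245 x 420 mm, 18 mm thick, end cheeks 80 mm high. Origin: centre of the underside, between the two trays, under the divider's starting place. x points across it, away from the robot; y along it, to the robot's left; turned up to 0.2 rad. Notched steel rail along y on the robot's side (x -116 to -128 mm, up to z 50), guide rod on the far side (x +96, z 50).
- divider (a joint): Slide of the wire divider along rack y (m): 0 at its starting notch between the trays, positive to the left (+y). Notches every 0.030 from -0.120 to +0.120; pocket rows are 0.060 apart. Wire frame 4 mm thick across the trays, top 100 mm above the counter, on a saddle on the notched rail. Unlatched it slides with 1 to 3 N; play in a notch 2 mm each way; let go within 4 mm of a notch it drops in.
- catch (a joint): Release lever on the divider (rad): 0 at rest, its pin in a notch, divider locked; 0.42 squeezed to the stop. The pin clears the notches above about 0.37. Spring return: about 4 N at the lever's bar to start, 8 N at the stop. Let go on top of a tooth it stays at 0.2 or more and the divider is not locked.
- fixed_bar (a point): Centre of the divider's fixed grip bar: black rubber-covered round bar 12 mm thick, 44 mm long, parallel to rack y, 108 mm above the counter, at rack x -105 mm, on two uprights of the saddle. It moves only with the divider. The nearest eggs stand 37 mm beyond its surface (rack +x), their tops 96 mm above the counter.
- squeeze_bar (a point): Centre of the release lever's bar: a like bar (12 mm thick, 44 mm long), parallel to the fixed bar, as high, nearer to the robot. Centres 31.5 mm apart at rest (43.5 mm over both bars), 14 mm squeezed to the stop (26 mm over both). Close the fingers over both bars from above, along rack x: only this bar moves, in +x, towards the fixed bar.
- big_tray_top (a point): Centre of the top face of the grey moulded tray, full with six big eggs (2 across x 3 along). Tray: 152 mm along the rack's x, 180 mm along y, 24 mm high, its top 42 mm above the counter; pockets 76 mm apart along x and 60 mm along y. It lies in the left (+y) or right (-y) half of the rack, 90 mm from the middle.
- small_tray_top (a point): Centre of the top face of an equal tray in the other half of the rack. It holds two small eggs in its middle row; its row next to the divider and its far row are empty.
- pocket_left_front (a point): Mouth centre of the pocket just left (+y, 30 mm) of the divider's starting place, in the line of pockets nearer to the robot, 42 mm above the counter. Pockets are round dimples, 39 mm wide at the mouth, 19 mm deep, narrowing to a 23 mm seat 10 mm down. The left pockets are the ones to be freed if the small-egg tray is on the left.
- pocket_left_back (a point): The same, 76 mm farther from the robot (rack +x).
- pocket_right_front (a point): Mouth centre of the pocket just right (-y, 30 mm) of the divider's starting place, nearer to the robot. The right pockets are the ones to be freed if the small-egg tray is on the right.
- pocket_right_back (a point): The same, 76 mm farther from the robot (rack +x).
- egg_mid (a point): Middle (half-way up) of the big egg to put away: pale, 48 mm thick, 68 mm tall, 65 to 105 g, standing pointed end down, z up, in the loose cells. Standing in any pocket its middle is 20 mm above the tray's top face (62 mm above the counter in the rack, 44 mm in the loose cells). Thickest 3 mm above its middle. Fragile: it cracks if a finger presses with over 60 N.
- small3_mid (a point): Middle of the small egg (42 mm thick, 54 mm tall) that stands in the other pocket of the loose cells, 80 mm from the big one. Stays where it is.
- loose_cells: Two moulded grey cells on the counter at the robot's right, fixed, 156 mm long (x) by 60 mm wide (y), 24 mm high, pockets 80 mm apart along its x axis, like those of the trays. Origin: centre of the underside.
- milk_tin: Tin, 74 mm thick, 85 mm high, standing by; leave alone. Origin: centre of its foot.
- bottle: Bottle, 66 mm thick, 200 mm high, standing by; leave alone. Origin: centre of its foot.
- big1_mid (a point): Middle of big egg 1, in an end row of the full tray (nearer to the robot); like the egg to be put away. Leave alone.
- big2_mid (a point): Middle of big egg 2, in an end row of the full tray (nearer to the robot); like the egg to be put away. Leave alone.
- big3_mid (a point): Middle of big egg 3, in an end row of the full tray (farther from the robot); like the egg to be put away. Leave alone.
- big4_mid (a point): Middle of big egg 4, in an end row of the full tray (farther from the robot); like the egg to be put away. Leave alone.
- small1_mid (a point): Middle of a small egg (42 x 54 mm) in the middle row of the small-egg tray, nearer to the robot; middle 12 mm above the tray's top face. Leave alone.
- small2_mid (a point): Middle of a small egg (42 x 54 mm) in the middle row of the small-egg tray, farther from the robot; middle 12 mm above the tray's top face. Leave alone.
Not all that is in view belongs to the job. Leave any pink or purple look-alike of the part that bears egg_mid alone.

How it is judged:
By the outcome, as a careful person would: the job done as asked, in the order asked, and still so for the second after the job is handed in, with the robot touching nothing.
It also fails if it takes over 51 s, if anything falls off the work surface, if the arm or the gripper's body presses on something with over 40 N, if the wrist force passes 120 N, or if a joint passes its speed limit or range.

## Robot

A 6-joint arm with a two-finger parallel gripper is mounted at the origin on the work surface. World frame = base frame: x ahead of the robot, y to its left, z up, the work surface at z = 0. Lengths are in m, angles in rad, forces in N, time in s.
With the tool pointing down it reaches from about 0.3 to 0.875 m from the base axis. Payload 6.4 kg.
Tool frame: the origin (TCP) lies on the centre line of the jaws, within the pads' length; the fingertips stand 11 mm ahead of it and the grasp point (between the pads) lies 8 mm behind it; z points along the fingers, y is the direction in which the jaws open and shut (so a half turn about z gives the same grasp; the last joint's range is limited). The gripper opens to 85 mm and grips with 20 to 120 N. Pads are 22 mm wide; open, the fingers measure 114 mm over their backs; the gripper's body (76 mm by 85 mm) begins 54 mm behind the grasp point. The pads swing forward as they close: fully open they stand 13 mm farther back than shut.
Start: joints at [-1.508, 0.181, 1.607, -0, 1.354, -0.206], TCP at [0.153, -0.554, 0.242] pointing down, gripper open.
Joint ranges: [-2.99, 2.99], [-0.89, 2.07], [0.3, 2.58], [-1.14, 4.28], [0, 2.63], [-3.12, 3.12]. Speed limits (rad/s): [2.57, 2.57, 3.01, 3.14, 3.14, 3.14].

## Interface

Orientations are given as a unit quaternion [x, y, z, w].
In Python, from workcell import get_obs, capture, get_calibration, hand_in gives the robot as it stands.
- The arm moves only by the tool drive_tool, never from a script. Its argument "rows" is a list that holds one entry, the list of rows, each a list of 6 numbers: the shift along the tool's x, y, z in mm, then the turn, a rotation vector about the tool's x, y, z in rad. A call has 1 to 20 rows; each row is the pose to reach, as a shift and turn from the pose measured when the call began, along the tool's axes at that moment; what a row does not reach only later rows make up. A row lasts 1/10 s, in which the tool goes at most 50 mm and 8.59 degrees, less where a joint would pass 70% of its speed; a pose out of reach is approached as far as the arm can. A call with a gripper value outside its range is refused whole. "gripper" is the finger opening in mm, from 0 to 85.4, set as the call begins (left out, the last holds). The fingers move at their own pace and stop on an object; "grip_force" is the grip in N (left out, the last holds). Time passes only in rows, so rows that repeat a pose let the fingers close. It gives the time, the measured TCP pose, the force and the opening at its end, in the units of the state.
- get_obs(): the state, without advancing time (a new reading comes with each control period).
- capture(name): name is "side" or "top" or "wrist"; returns the picture (400x640x3 uint8, red, green, blue); there is no depth.
- get_calibration(name): a dict with "fx", "fy", "cx", "cy" (pixels), "view" (4x4, takes a point from world to camera coordinates). Camera axes: x right, y up, looking along -z (the intrinsics and any distortion apply to the point x, -y, -z); pixel columns grow to the right and rows downward; lengths in m; the calibration is good to about 2 mm. A picture is of the moment at which its call begins: read the wrist's pose just before it. get_calibration takes no time and is no camera call; for the wrist camera it gives the pose at the moment of the call.
- hand_in(): hands the job in, once; it reports no verdict.
The state is a dict: "clock": time; "q": joint angles; "qvel": joint speeds; "joint_torque": joint torques, N m; "ee_pos": TCP position; "orientation": TCP orientation; "contact_force": force on the tool from outside, world axes, zero at the start; "torque": the same for the moment, N m; "width": finger opening in m.
Only numpy, scipy, OpenCV 4.12 (cv2) and the standard library are available. Lean on these libraries where they do the work, as an engineer would, in place of code of your own. Each camera call takes 0.05 s, during which the arm holds its last target. There are 200 camera calls.

## Working session

There is one attempt and no reset: what is moved stays moved. The work goes in short steps, Python scripts to look and compute and a tool call to move; the robot and the scene stay as the last step left them, time stands still between calls to the robot, and variables do not carry over. Pictures are saved under pics/ and viewed, on a budget of 10 in all, crops included, one or two more only if the job needs it, and the job is handed in when it is done.

Besides the shell and the picture viewer there is one more tool, called by a JSON object that holds its "api" and its "payload", one argument or row to a line. drive_tool: Moves the arm, as the interface text tells. Its arguments: {"type":"object","properties":{"rows":{"type":"array"},"gripper":{"type":"number"},"grip_force":{"type":"number"}},"required":["rows"]}

```bash
mkdir -p pics; ls
python3 - <<'E'
from workcell import *
import cv2,numpy as np
o=get_obs();print(o['clock'],o['ee_pos'],o['orientation'],o['width'])
for n in['top','side']:
    c=get_calibration(n);print(n,c)
    cv2.imwrite(f'pics/{n}0.png',capture(n)[:,:,::-1])
E
```

```text
pics
0.0 [ 0.15267159 -0.55378316  0.24135957] [ 9.90983467e-01  1.33981155e-01  5.88941759e-05 -9.03067940e-04] 0.08539770468217504
top {'fx': 414.4193987056021, 'fy': 414.4193987056021, 'cx': 317.58972776820957, 'cy': 195.34957216250373, 'view': array([[-9.82233329e-03, -9.99949228e-01, -2.25008360e-03,
         7.17941861e-02],
       [ 9.86524703e-01, -1.00579303e-02,  1.63302936e-01,
        -5.92637900e-01],
       [-1.63317276e-01, -6.15747191e-04,  9.86573407e-01,
        -1.40385539e+00],
       [ 0.00000000e+00,  0.00000000e+00,  0.00000000e+00,
         1.00000000e+00]])}
side {'fx': 504.37997714763424, 'fy': 504.37997714763424, 'cx': 317.1858211630199, 'cy': 199.92915180381797, 'view': array([[-0.83696653, -0.54693283, -0.0187484 ,  0.50602441],
       [ 0.4045219 , -0.64138333,  0.65191216, -0.25537339],
       [-0.36857707,  0.53804452,  0.75806268, -1.30462575],
       [ 0.        ,  0.        ,  0.        ,  1.        ]])}
```

View pics/top0.png

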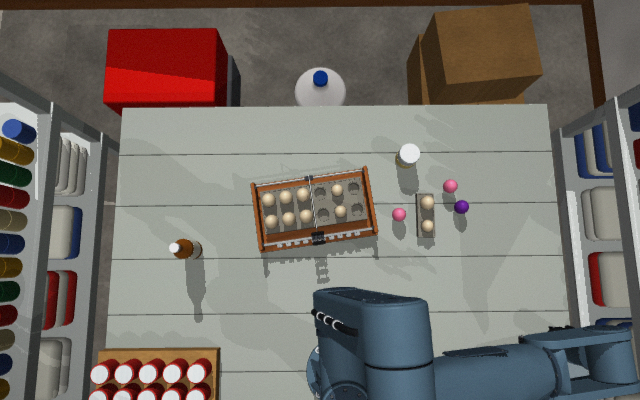

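View pics/side0.png

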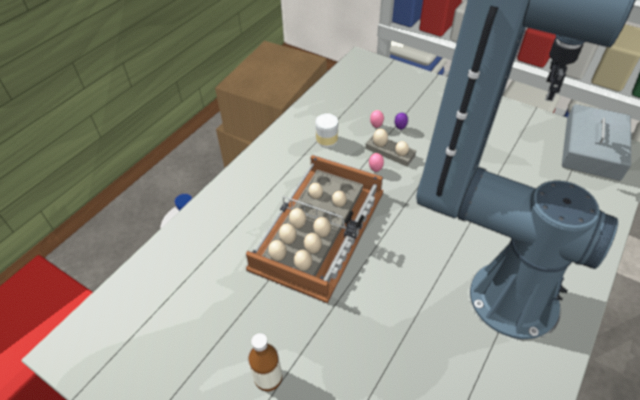

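Top view: big tray on the left, full (eggs near 268–305, 195–220). The small tray is on the right, with eggs at (337,190) and (341,211), so the divider goes to −0.060. The loose cells' eggs are at (427,202) and (427,226), with pink and purple look-alikes at (399,214), (450,186) and (461,207). In the side view the farther loose egg (380,137) looks bigger than (402,149). I'll measure both and check in a crop.

```bash
cat > h.py <<'E'
from workcell import *
import cv2,numpy as np
def ray(c,u,v):
    V=c['view'];R=V[:3,:3];d=R.T@np.array([(u-c['cx'])/c['fx'],-(v-c['cy'])/c['fy'],-1]);return -R.T@V[:3,3],d
def onz(c,u,v,z):
    o,d=ray(c,u,v);return o+d*(z-o[2])/d[2]
def proj(c,p):
    q=c['view'][:3,:3]@np.array(p)+c['view'][:3,3];return np.array([c['cx']-c['fx']*q[0]/q[2],c['cy']+c['fy']*q[1]/q[2]])
E
python3 - <<'E'
from h import *
for n,box in(('top',(245,160,475,260)),('side',(230,90,430,310))):
    im=cv2.imread(f'pics/{n}0.png');c=get_calibration(n);hsv=cv2.cvtColor(im,cv2.COLOR_BGR2HSV)
    x0,y0,x1,y1=box
    for p in((300,220) if n=='top' else (321,226),(427,226) if n=='top' else (402,149),(427,202) if n=='top' else (380,137)):print(p,hsv[p[1],p[0]])
    m=cv2.inRange(hsv,(8,40,130),(24,130,255));k=np.zeros_like(m);k[y0:y1,x0:x1]=m[y0:y1,x0:x1]
    N,l,s,ce=cv2.connectedComponentsWithStats(k)
    for i in range(1,N):
        if s[i,4]>25:print(n,s[i],ce[i].round(1),onz(c,*ce[i],.06).round(4))
a=cv2.imread('pics/top0.png')[160:255,245:475];b=cv2.imread('pics/side0.png')[90:190,300:430]
a=cv2.resize(a,(800,330),interpolation=cv2.INTER_CUBIC);b=cv2.resize(b,(351,270),interpolation=cv2.INTER_CUBIC)
o=np.zeros((600,800,3),np.uint8);o[:330]=a;o[330:,:351]=b;cv2.imwrite('pics/c0.png',o)
E
```

```text
(300, 220) [ 21  45 113]
(427, 226) [ 20  63 216]
(427, 202) [ 18  61 219]
top [331 184  12  11  95] [336.8 188.9] [ 0.6136 -0.0014  0.06  ]
top [296 188  13  13 121] [302.2 193.4] [0.5987 0.1192 0.06  ]
top [279 190  13  13 128] [285.  195.9] [0.5907 0.1793 0.06  ]
top [262 193  12  12 119] [267.6 198.5] [0.5822 0.2397 0.06  ]
top [421 195  13  14 127] [427.6 201.5] [ 0.566  -0.3152  0.06  ]
top [335 205  11  11  92] [340. 210.] [ 0.5392 -0.011   0.06  ]
top [300 209  12  13 110] [305.5 214.8] [0.524  0.1084 0.06  ]
top [282 212  13  12 111] [287.7 217.5] [0.5151 0.1697 0.06  ]
top [265 215  13  12 115] [270.4 220.2] [0.5065 0.2293 0.06  ]
top [422 220  12  11  96] [427.5 224.9] [ 0.4847 -0.3107  0.06  ]
(321, 226) [ 23  43 229]
(402, 149) [ 19  50 208]
(380, 137) [ 18  51 215]
side [238  90  60  18 499] [268.9  94.6] [ 0.9959 -0.2892  0.06  ]
side [373 129  14  17 150] [380.3 138.1] [ 0.555  -0.2976  0.06  ]
side [317 134  21  12 126] [326.9 140.2] [ 0.6952 -0.198   0.06  ]
side [395 143  14  13 105] [401.4 149.3] [ 0.4738 -0.2867  0.06  ]
side [310 155  73  25 162] [346.6 166.1] [ 0.5817 -0.1319  0.06  ]
side [ 261  170   70  107 1746] [298.  234.7] [0.5592 0.1634 0.06  ]
side [309 183  14  16 132] [315.7 191.1] [0.6057 0.0044 0.06  ]
side [332 190  14  16 141] [339.1 198.6] [ 0.5323 -0.0073  0.06  ]
side [246 211  40  46 101] [265.7 236.1] [0.631  0.2146 0.06  ]
side [329 242  14  26  26] [335.3 254.5] [0.4386 0.1642 0.06  ]
```

View pics/c0.png

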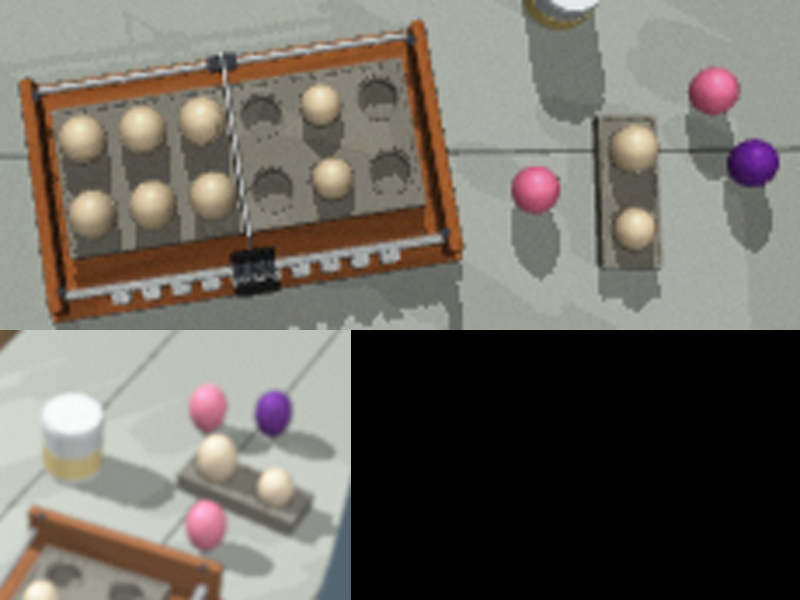

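Loose-cell candidates (top view): (427,201) and (427,225). The first is larger in both views, pale and 48 mm thick, so it is the target egg. The second is the small one. Pink and purple eggs are decoys.

Next I fit the rack pose and plan the hover.

```bash
cat >> h.py <<'E'
from scipy.spatial.transform import Rotation as Ro
def plan(p,yaw):
    """TCP target p, tool y at world angle yaw (pointing down) -> row"""
    o=get_obs();R=Ro.from_quat(o['orientation'])
    y=np.array([np.cos(yaw),np.sin(yaw),0]);z=np.array([0,0,-1.]);T=Ro.from_matrix(np.c_[np.cross(y,z),y,z])
    s=R.inv().apply(np.array(p)-o['ee_pos'])*1e3;r=(R.inv()*T).as_rotvec()
    print('row',s.round(1),r.round(4),'|',np.linalg.norm(s).round(0),'clock',o['clock'],'f',o['contact_force'].round(1),'w',round(o['width']*1e3,1))
def rk(pose,x,y,z=0):
    X,Y,t=pose;c,s=np.cos(t),np.sin(t);return np.array([X+c*x-s*y,Y+s*x+c*y,z])
E
python3 - <<'E'
from h import *
from scipy.optimize import least_squares
c=get_calibration('top')
px=[(302.2,193.4),(285,195.9),(267.6,198.5),(305.5,214.8),(287.7,217.5),(270.4,220.2),(336.8,188.9),(340,210)]
L=[(.038,.03,.062),(.038,.09,.062),(.038,.15,.062),(-.038,.03,.062),(-.038,.09,.062),(-.038,.15,.062),(.038,-.09,.054),(-.038,-.09,.054)]
W=np.array([onz(c,*p,l[2])for p,l in zip(px,L)])
f=lambda q:np.concatenate([rk(q,l[0],l[1],l[2])[:2]-w[:2] for l,w in zip(L,W)])
r=least_squares(f,[.55,.08,.14]);print(r.x,abs(r.fun).max())
p=r.x
print('egg',onz(c,427.6,201.5,.044),'small',onz(c,427.5,224.9,.036))
plan(rk(p,-.1207,0,.20),p[2])
E
```

```text
[0.56492915 0.08434416 0.1371852 ] 0.002010297375011502
egg [ 0.56833111 -0.31962945  0.044     ] small [ 0.48690501 -0.31702765  0.036     ]
row [ 447.3 -521.6   42.4] [-1.1000e-03 -1.4000e-03 -1.4392e+00] | 688.0 clock 0.1 f [0.6 0.1 0.7] w 85.2
```

{"api": "drive_tool", "payload": {
  "rows": [
    [[447, -522, 42, 0, 0, -1.44], [447, -522, 42, 0, 0, -1.44], [447, -522, 42, 0, 0, -1.44], [447, -522, 42, 0, 0, -1.44], [447, -522, 42, 0, 0, -1.44], [447, -522, 42, 0, 0, -1.44], [447, -522, 42, 0, 0, -1.44], [447, -522, 42, 0, 0, -1.44], [447, -522, 42, 0, 0, -1.44], [447, -522, 42, 0, 0, -1.44], [447, -522, 42, 0, 0, -1.44], [447, -522, 42, 0, 0, -1.44], [447, -522, 42, 0, 0, -1.44], [447, -522, 42, 0, 0, -1.44], [447, -522, 42, 0, 0, -1.44], [447, -522, 42, 0, 0, -1.44], [447, -522, 42, 0, 0, -1.44], [447, -522, 42, 0, 0, -1.44]]
  ],
  "gripper": 56,
  "grip_force": 40
}}

```text
clock: 1.9
ee_pos: [0.4447, 0.0671, 0.2004]
orientation: [0.657, 0.754, 0.0, -0.001]
contact_force: [1.2, 0.4, -1.0]
width: 0.0559
```

Run:
```python
from h import *
p=[.56493,.08434,.13719]
plan(rk(p,-.1207,0,.2),p[2]);c=get_calibration('wrist');cv2.imwrite('pics/w1.png',capture('wrist')[:,:,::-1])
print(get_obs()['q'].round(2),-c['view'][:3,:3].T@c['view'][:3,3])
for n in['fixed -.105','sq -.1365']:
    print(n,proj(c,rk(p,float(n.split()[1]),0,.108)))
```

```text
row [0.7 0.7 0.4] [ 0.     -0.0014 -0.0011] | 1.0 clock 1.9 f [ 1.2  0.4 -1. ] w 55.9
[-0.12 -0.06  1.95  0.    1.25 -0.25] [0.43398822 0.14046854 0.33287189]
fixed -.105 [343.76254217 205.29438525]
sq -.1365 [303.55432831 205.33311244]
```

View pics/w1.png

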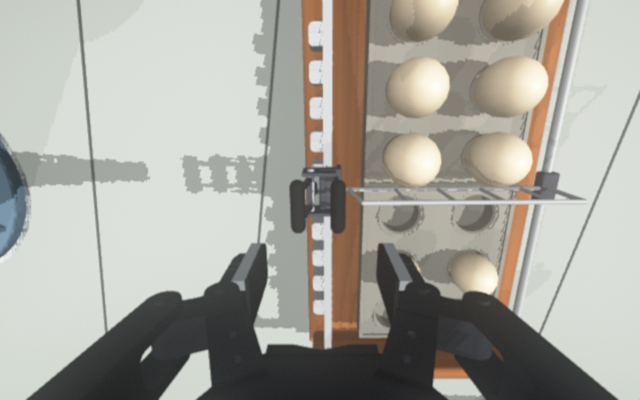

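Wrist view: squeeze bar at about (298,206), fixed bar at about (338,206), roughly 5 px left of the prediction. I'll measure with a mask.

Run:
```python
from h import *
c=get_calibration('wrist');im=cv2.imread('pics/w1.png');g=im.max(2)
p=[.56493,.08434,.13719]
m=(g<60).astype(np.uint8)*255
k=np.zeros_like(m);k[175:240,280:355]=m[175:240,280:355]
N,l,s,ce=cv2.connectedComponentsWithStats(k)
print([(s[i],ce[i]) for i in range(1,N) if s[i,4]>40])
for r in range(182,232,6):print(r,np.where(k[r])[0][[0,-1]] if k[r].any() else 0, ''.join('#' if v else '.' for v in k[r,285:352]))
# eggs in the rack, wrist view, for cross-check
hsv=cv2.cvtColor(im,cv2.COLOR_BGR2HSV);e=cv2.inRange(hsv,(8,40,120),(26,120,255));e[:,:370]=0;e[:,560:]=0
e=cv2.morphologyEx(e,cv2.MORPH_OPEN,np.ones((7,7)))
N,l,s,ce=cv2.connectedComponentsWithStats(e)
for i in range(1,N):
    if s[i,4]>300:print(s[i],ce[i].round(1))
for l in[(-.038,.09,.062),(.038,.09,.062),(-.038,.03,.062),(.038,.03,.062),(.038,-.09,.054)]:print(l,proj(c,rk(p,*l)).round(1))
```

```text
[(array([330, 180,   9,  50, 122], dtype=int32), array([332.76229508, 202.08196721]))]
182 [333 337] ................................................#####..............
188 [333 333] ................................................#..................
194 [332 334] ...............................................#.#.................
200 [332 334] ...............................................###.................
206 [332 334] ...............................................#.#.................
212 [331 334] ..............................................####.................
218 [332 332] ...............................................#...................
224 [332 332] ...............................................#...................
230 0 ...................................................................
[ 391    0   64   39 1839] [419.9  17. ]
[ 483    0   74   38 2003] [518.6  14.9]
[ 387   57   50   61 1850] [408.2  89.7]
[ 473   56   57   61 2581] [501.7  87.9]
[ 384  133   43   54 1478] [402.5 158.4]
[ 464  133   55   53 2090] [489.7 158. ]
[ 451  253   39   39 1060] [468.  269.9]
(-0.038, 0.09, 0.062) [421.5  86.6]
(0.038, 0.09, 0.062) [511.7  86.5]
(-0.038, 0.03, 0.062) [415.2 157.6]
(0.038, 0.03, 0.062) [499.6 157.5]
(0.038, -0.09, 0.054) [475.7 271.1]
```

Run:
```python
from h import *
im=cv2.imread('pics/w1.png').astype(int);c=get_calibration('wrist')
for r in(190,200,206,212,222):print(r,im[r,284:352].max(1))
hsv=cv2.cvtColor(im.astype(np.uint8),cv2.COLOR_BGR2HSV)
for r in(88,158,272):print(r,list(zip(range(378,545,3),hsv[r,378:545:3,1],)))
```

```text
190 [164 164 165 165 159 120  79  64  66  68  69  69  73  70  71  70  71  68
  66  65  90 134 137 117 105 108 104 111 150 175 125  72  60  76  87  85
  81  81  84  83  81  82  85  88  88  83  67  59  57  59  61  62  62  66
  66  66  68  67  68  65  66  89 123 125 120 121 120 119]
200 [167 165 164 166 162 139  94  67  66  66  68  69  70  70  72  71  70  71
  68  66  83 117 126 118 105 106 104 109 147 182 160 148 150 150 143 112
  92  97 103 102 102 103 105 106 107 103  76  62  57  59  59  62  63  65
  64  66  66  66  66  65  64  87 126 138 138 137 136 134]
206 [165 166 166 166 167 156 111  69  63  65  68  69  69  70  71  70  69  69
  67  66  65  68  70  71  68  68  66  69  93 112  94  74  70  71  69  67
  77  84  83  84  86  95  97  96  98  94  74  60  57  60  59  62  64  66
  65  65  65  65  65  64  71  96 126 137 138 136 136 135]
212 [165 166 166 166 165 158 115  75  64  66  67  70  69  70  71  69  70  70
  69  68  66  63  65  64  69  77  80  89  96  84  73  71  71  71  72  71
  71  70  71  69  71  68  71  71  70  68  61  58  58  58  59  63  62  66
  65  67  67  64  65  65  70  95 1
[... 3140 characters left out ...]
(21)), (447, np.uint8(24)), (450, np.uint8(42)), (453, np.uint8(50)), (456, np.uint8(49)), (459, np.uint8(52)), (462, np.uint8(51)), (465, np.uint8(51)), (468, np.uint8(51)), (471, np.uint8(52)), (474, np.uint8(51)), (477, np.uint8(48)), (480, np.uint8(43)), (483, np.uint8(38)), (486, np.uint8(34)), (489, np.uint8(31)), (492, np.uint8(29)), (495, np.uint8(34)), (498, np.uint8(22)), (501, np.uint8(32)), (504, np.uint8(133)), (507, np.uint8(133)), (510, np.uint8(133)), (513, np.uint8(134)), (516, np.uint8(12)), (519, np.uint8(10)), (522, np.uint8(4)), (525, np.uint8(3)), (528, np.uint8(3)), (531, np.uint8(10)), (534, np.uint8(10)), (537, np.uint8(10)), (540, np.uint8(10)), (543, np.uint8(10))]
```

Run:
```python
from h import *
c=get_calibration('wrist');o=get_obs();R=Ro.from_quat(o['orientation'])
for d in(-.028,.028):print(proj(c,o['ee_pos']+R.apply([0,d,.008])))
p=[.56493,.08434,.13719]
for u,x in((297.3,-.1365),(337.7,-.105)):
    w=onz(c,u,206,.108);d=w-rk(p,0,0,.108);ct,st=np.cos(p[2]),np.sin(p[2]);print('rack xy',ct*d[0]+st*d[1],-st*d[0]+ct*d[1])
im=cv2.imread('pics/w1.png').max(2).astype(int)
for r in(250,260):print(im[r,225:300:1],im[r,350:410])
```

```text
[269.05625226 257.34815874]
[377.48265292 257.37704015]
rack xy -0.14130735736528743 -0.0006066618732772505
rack xy -0.10962181227550451 -0.0006476202500906286
[223 222 223 223 223 223 223 224 223 224 222 224 223 223 223 222 224 223
 223 223 224 215 177 136 125 123 125 124 125 124 124 124 112  89  72  68
  65  65  64  64  78 138 203 223 223 222 222 222 222 216 198 174 168 166
 164 164 165 166 165 165 165 165 164 165 164 165 164 165 163 164 165 164
 164 164 164] [129 130 137 144 144 141 144 138 125 101  92 116 160 176 177 172 159 159
 168 174 174 168 149 141 151 154 148 113  71  56  55  54  54  52  56  75
 103 116 117 116 116 116 118 115 115 118 122 126 129 129 131 133 137 139
 147 155 158 154 154 160]
[223 223 223 223 224 215 171 112  78  70  71  72  71  71  70  73  84 109
 123 125 124 124 123 122 124 124 124 120  99  77  67  66  65  63  64  65
  65  64  64  64  60  94 154 167 167 165 166 165 165 166 165 165 165 165
 165 166 165 165 164 164 165 165 164 164 165 164 165 164 165 164 164 163
 166 165 163] [134 135 140 140 140 141 143 136 112  94  89 105 124 130 129 127 131 131
 130 131 132 132 131 132 132 128 110  79  55  51  52  54  54  52  56  53
  52  55  52  62  86 107 115 118 116 115 117 117 117 117 115 105  80  62
  57  56  55  56  56  55]
```

{"api": "drive_tool", "payload": {
  "rows": [
    [[0.5, -3, 30, 0, 0, 0], [0.5, -3, 60, 0, 0, 0], [0.5, -3, 75, 0, 0, 0], [0.5, -3, 85, 0, 0, 0], [0.5, -3, 93, 0, 0, 0], [0.5, -3, 99, 0, 0, 0], [0.5, -3, 99, 0, 0, 0]]
  ]
}}

```text
clock: 2.65
ee_pos: [0.4414, 0.067, 0.1012]
orientation: [0.658, 0.753, 0.0, -0.001]
contact_force: [-0.9, -0.3, -1.0]
width: 0.0562
```

Run:
```python
from h import *
p=[.56136,.08385,.13719]
plan(rk(p,-.1207,0,.101),p[2]);cv2.imwrite('pics/w2.png',capture('wrist')[150:350,180:500,::-1].repeat(2,0).repeat(2,1))
```

```text
row [0.3 0.4 0.2] [-0.0009 -0.0014 -0.0016] | 1.0 clock 2.65 f [-0.9 -0.3 -1. ] w 56.2
```

View pics/w2.png

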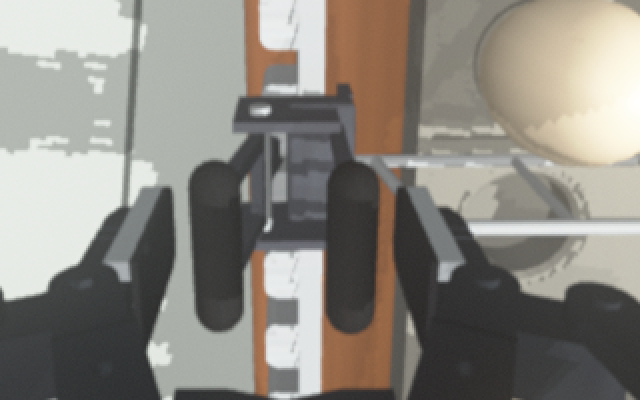

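Fingers straddle both bars, with gaps of about 18 px and 16 px (w2 crop), so they are well centred. Next I close a little, shift the centre +8.7 mm towards the fixed bar, then squeeze.

{"api": "drive_tool", "payload": {
  "rows": [
    [[0, 0, 0, 0, 0, 0], [0, 2, 0, 0, 0, 0], [0, 4, 0, 0, 0, 0], [0, 6.5, 0, 0, 0, 0], [0, 8.7, 0, 0, 0, 0], [0, 8.7, 0, 0, 0, 0]]
  ],
  "gripper": 46,
  "grip_force": 40
}}

```text
clock: 3.3
ee_pos: [0.4466, 0.0681, 0.1016]
orientation: [0.657, 0.754, -0.003, -0.004]
contact_force: [-19.3, -4.7, 19.5]
width: 0.0456
```

{"api": "drive_tool", "payload": {
  "rows": [
    [[0, 0, 0, 0, 0, 0], [0, 0, 0, 0, 0, 0], [0, 0, 0, 0, 0, 0], [0, 0, 0, 0, 0, 0], [0, 0, 0, 0, 0, 0], [0, 0, 0, 0, 0, 0]]
  ],
  "gripper": 20
}}

```text
clock: 3.9
ee_pos: [0.4503, 0.0681, 0.1037]
orientation: [0.657, 0.754, -0.001, -0.001]
contact_force: [4.9, 0.8, 3.3]
width: 0.0239
```

Run:
```python
from h import *
cv2.imwrite('pics/w3.png',capture('wrist')[150:350,180:500,::-1].repeat(2,0).repeat(2,1));o=get_obs();print(o['width'],o['contact_force'],o['ee_pos'])
```

```text
0.024176797003405272 [5.50739416 1.51208161 3.3875426 ] [0.45028508 0.06814167 0.10368878]
```

View pics/w3.png

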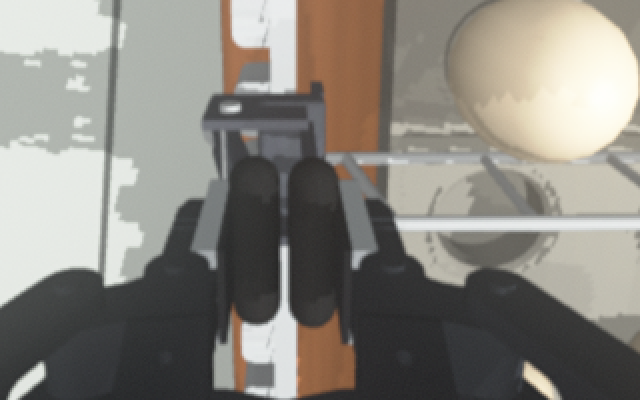

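Both bars are pinched together (w3: bars at x≈255 and 313, pads outside them). Now slide −60 mm along rack y, which is tool −x.

{"api": "drive_tool", "payload": {
  "rows": [
    [[-4, 0, 0, 0, 0, 0], [-10, 0, 0, 0, 0, 0], [-16, 0, 0, 0, 0, 0], [-22, 0, 0, 0, 0, 0], [-28, 0, 0, 0, 0, 0], [-34, 0, 0, 0, 0, 0], [-40, 0, 0, 0, 0, 0], [-46, 0, 0, 0, 0, 0], [-52, 0, 0, 0, 0, 0], [-57, 0, 0, 0, 0, 0], [-60, 0, 0, 0, 0, 0], [-60, 0, 0, 0, 0, 0], [-60, 0, 0, 0, 0, 0]]
  ]
}}

```text
clock: 5.25
ee_pos: [0.4589, 0.008, 0.1038]
orientation: [0.657, 0.754, -0.001, -0.0]
contact_force: [5.7, -1.1, -4.9]
width: 0.0238
```

Run:
```python
from h import *
cv2.imwrite('pics/w4.png',capture('wrist')[:,:,::-1]);o=get_obs();print(o['width'],o['contact_force'],o['ee_pos'])
a=np.array([.45029,.06814]);d=o['ee_pos'][:2]-a;t=.137;print('moved rack',d[0]*np.cos(t)+d[1]*np.sin(t),-d[0]*np.sin(t)+d[1]*np.cos(t))
```

```text
0.024412718352541045 [ 5.13343957 -0.36178054 -4.34332637] [0.45893149 0.00809552 0.10376302]
moved rack 0.0003601378680243104 -0.06066206116742047
```

View pics/w4.png

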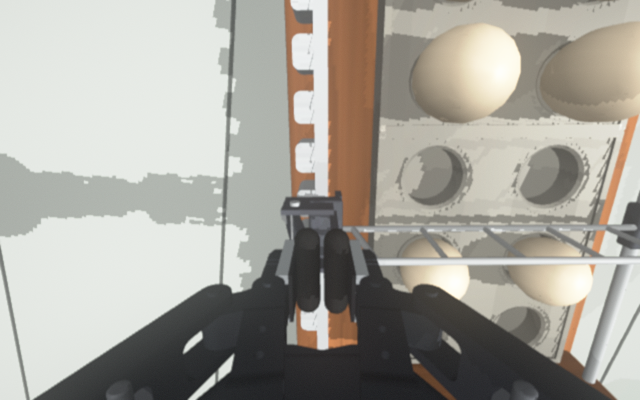

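The divider stands between the freed row (435,175)/(553,175) and the small eggs; it moved 60.7 mm. Now release and back off.

{"api": "drive_tool", "payload": {
  "rows": [
    [[0, 0, 0, 0, 0, 0], [0, 0, 0, 0, 0, 0], [0, 0, 0, 0, 0, 0], [0, -3, 0, 0, 0, 0], [0, -6, 0, 0, 0, 0], [0, -8.5, 0, 0, 0, 0], [0, -8.5, 0, 0, 0, 0], [0, -8.5, 0, 0, 0, 0]]
  ],
  "gripper": 57
}}

```text
clock: 6.1
ee_pos: [0.4502, 0.0069, 0.1038]
orientation: [0.657, 0.754, -0.001, -0.0]
contact_force: [-2.9, 0.1, -1.1]
width: 0.057
```

Run:
```python
from h import *
cv2.imwrite('pics/w5.png',capture('wrist')[150:350,180:500,::-1].repeat(2,0).repeat(2,1));o=get_obs();print(o['width'],o['contact_force'],o['ee_pos'])
```

```text
0.05680628204884175 [-3.41714034  0.30617496  0.20215881] [0.45017284 0.00695127 0.10376607]
```

View pics/w5.png

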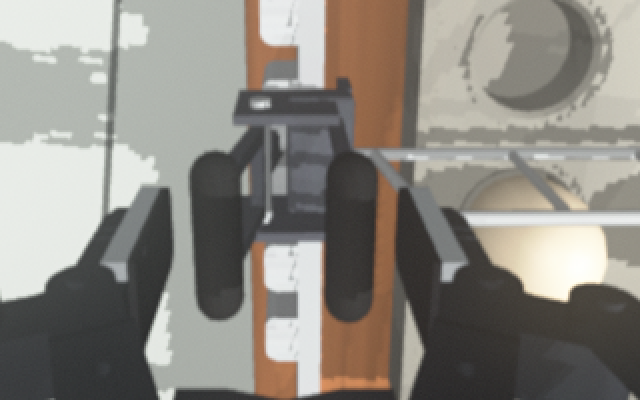

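Lever is fully back: bar spacing about 134 px vs about 136 px at rest (w2), so the catch is in its notch. Now up and over to the egg.

Run:
```python
from h import *
plan([.564,-.32,.2],-.03)
```

```text
row [-339.5   68.   -96.2] [-0.0018  0.0007  0.1668] | 359.0 clock 6.15 f [-3.4  0.3  0.2] w 56.8
```

{"api": "drive_tool", "payload": {
  "rows": [
    [[0, 0, -30, 0, 0, 0], [0, 0, -70, 0, 0, 0], [-10, 2, -96, 0, 0, 0], [-340, 68, -96, 0, 0, 0.167], [-340, 68, -96, 0, 0, 0.167], [-340, 68, -96, 0, 0, 0.167], [-340, 68, -96, 0, 0, 0.167], [-340, 68, -96, 0, 0, 0.167], [-340, 68, -96, 0, 0, 0.167], [-340, 68, -96, 0, 0, 0.167], [-340, 68, -96, 0, 0, 0.167], [-340, 68, -96, 0, 0, 0.167], [-340, 68, -96, 0, 0, 0.167], [-340, 68, -96, 0, 0, 0.167]]
  ]
}}

```text
clock: 7.55
ee_pos: [0.5643, -0.3193, 0.2002]
orientation: [0.717, 0.697, -0.001, -0.0]
contact_force: [-0.1, 1.4, 0.3]
width: 0.057
```

{"api": "drive_tool", "payload": {
  "rows": [
    [[0, 0, 0, 0, 0, 0], [0, 0, 0, 0, 0, 0]]
  ],
  "gripper": 64,
  "grip_force": 22
}}

```text
clock: 7.75
ee_pos: [0.5644, -0.3184, 0.2007]
orientation: [0.717, 0.697, -0.001, 0.0]
contact_force: [-0.2, 0.1, -1.2]
width: 0.0639
```

Run:
```python
from h import *
plan([.564,-.32,.2],-.03)
im=capture('wrist')[:,:,::-1];cv2.imwrite('pics/w6.png',im);c=get_calibration('wrist')
for q in([.564,-.32,.044],[.484,-.3176,.036],[.564,-.32,.189]):print(proj(c,q))
```

```text
row [-1.6 -0.4  0.7] [-0.0008  0.0012  0.0023] | 2.0 clock 7.75 f [-0.2  0.1 -1.2] w 63.9
[322.33294968 186.57809171]
[243.38805681 184.39210021]
[322.47867127 256.20430523]
```

View pics/w6.png

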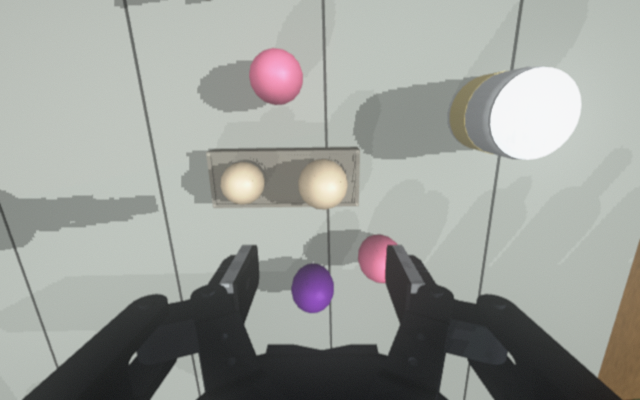

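Run:
```python
from h import *
im=cv2.imread('pics/w6.png');c=get_calibration('wrist');hsv=cv2.cvtColor(im,cv2.COLOR_BGR2HSV)
m=cv2.inRange(hsv,(8,30,90),(28,140,255));k=np.zeros_like(m);k[145:215,212:356]=m[145:215,212:356]
k=cv2.morphologyEx(k,cv2.MORPH_OPEN,np.ones((5,5)))
cs,_=cv2.findContours(k,0,2)
for q in cs:
    if cv2.contourArea(q)>200:
        (u,v),r=cv2.minEnclosingCircle(q);b=cv2.boundingRect(q);print(b,(u,v),r,cv2.fitEllipse(q))
        for uv in((u,v),(b[0]+b[2]/2,b[1]+b[3]/2)):print(onz(c,*uv,.044).round(4),onz(c,*uv,.036).round(4))
```

```text
(220, 162, 45, 43) (242.07981872558594, 182.20953369140625) 22.473426818847656 ((242.2189483642578, 182.69140625), (42.31721878051758, 44.30851745605469), 82.16891479492188)
[ 0.4852 -0.3134  0.044 ] [ 0.4829 -0.3153  0.036 ]
[ 0.4854 -0.3147  0.044 ] [ 0.4832 -0.3166  0.036 ]
(298, 159, 50, 50) (322.4783020019531, 183.65618896484375) 25.589048385620117 ((322.5208435058594, 183.72378540039062), (49.550933837890625, 49.84535598754883), 105.66548919677734)
[ 0.5642 -0.317   0.044 ] [ 0.5642 -0.319   0.036 ]
[ 0.5647 -0.3174  0.044 ] [ 0.5647 -0.3194  0.036 ]
```

{"api": "drive_tool", "payload": {
  "rows": [
    [[0, 0.5, 40, 0, 0, 0], [0.5, 0.5, 80, 0, 0, 0], [0.5, 0.5, 110, 0, 0, 0], [0.5, 0.5, 130, 0, 0, 0], [0.5, 0.5, 145, 0, 0, 0], [0.5, 0.5, 154, 0, 0, 0], [0.5, 0.5, 160, 0, 0, 0], [0.5, 0.5, 160, 0, 0, 0]]
  ]
}}

```text
clock: 8.6
ee_pos: [0.5649, -0.3184, 0.0406]
orientation: [0.717, 0.697, -0.001, 0.0]
contact_force: [-0.3, 0.2, 0.7]
width: 0.0639
```

{"api": "drive_tool", "payload": {
  "rows": [
    [[0, 0, 0, 0, 0, 0], [0, 0, 0, 0, 0, 0], [0, 0, 0, 0, 0, 0], [0, 0, 0, 0, 0, 0], [0, 0, 0, 0, 0, 0]]
  ],
  "gripper": 52,
  "grip_force": 22
}}

```text
clock: 9.1
ee_pos: [0.565, -0.3185, 0.0409]
orientation: [0.717, 0.697, -0.001, 0.0]
contact_force: [0.3, -0.2, -0.5]
width: 0.0521
```

{"api": "drive_tool", "payload": {
  "rows": [
    [[0, 0, 0, 0, 0, 0], [0, 0, 0, 0, 0, 0], [0, 0, 0, 0, 0, 0], [0, 0, 0, 0, 0, 0], [0, 0, 0, 0, 0, 0]]
  ],
  "gripper": 40,
  "grip_force": 22
}}

```text
clock: 9.6
ee_pos: [0.565, -0.3185, 0.0409]
orientation: [0.717, 0.697, -0.001, 0.0]
contact_force: [-0.5, 0.3, 0.2]
width: 0.0474
```

{"api": "drive_tool", "payload": {
  "rows": [
    [[0, 0, -5, 0, 0, 0], [0, 0, -12, 0, 0, 0], [0, 0, -25, 0, 0, 0], [0, 0, -50, 0, 0, 0], [0, 0, -80, 0, 0, 0], [0, 0, -110, 0, 0, 0], [0, 0, -130, 0, 0, 0], [0, 0, -130, 0, 0, 0]]
  ]
}}

```text
clock: 10.4
ee_pos: [0.5672, -0.3199, 0.1762]
orientation: [0.717, 0.697, -0.0, 0.005]
contact_force: [0.5, -0.4, -0.1]
width: 0.0472
```

Run:
```python
from h import *
c=get_calibration('wrist');o=get_obs();print(o['width'],o['contact_force'])
def T(p,q):
    M=np.eye(4);M[:3,:3]=Ro.from_quat(q).as_matrix();M[:3,3]=p;return M
def at(p,q):
    d=dict(c);d['view']=c['view']@T(o['ee_pos'],o['orientation'])@np.linalg.inv(T(p,q));return d
w4=at([.45893149,.00809552,.10376302],[.657,.754,-.001,0])
p=[.56136,.08385,.13719]
for n,x in(('f',-.038),('b',.038)):print(n,proj(w4,rk(p,x,-.03,.042)),rk(p,x,-.03,.042))
print('small',proj(w4,rk(p,-.038,-.09,.054)),'tipmid',proj(w4,np.array([.45893,.0081,.0928])))
im=cv2.imread('pics/w4.png');hsv=cv2.cvtColor(im,cv2.COLOR_BGR2HSV)
g=cv2.cvtColor(im,cv2.COLOR_BGR2GRAY);cv2.imwrite('pics/w4c.png',cv2.resize(im[130:230,380:620],(792,330),interpolation=cv2.INTER_CUBIC))
plan(np.append(rk(p,.038,-.03)[:2],.17),p[2])
```

```text
0.04716781731436159 [ 0.46355949 -0.35771897 -0.14286627]
f [435.64089669 175.5322062 ] [0.52781984 0.04893499 0.042     ]
b [551.68621107 175.58624921] [0.60310576 0.05932876 0.042     ]
small [432.18423145 266.26020937] tipmid [323.23240808 254.40486712]
row [380.1  25.4   3.8] [ 0.0056  0.0073 -0.1649] | 381.0 clock 10.4 f [ 0.5 -0.4 -0.1] w 47.2
```

View pics/w4c.png

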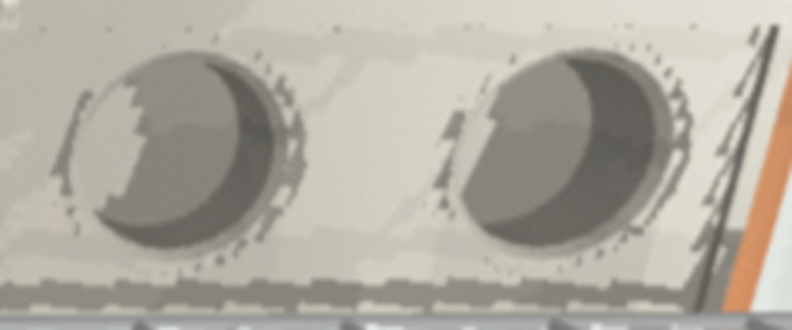

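Pocket mouths in w4c match the predictions (front (434.5,176) vs (435.6,175.5), back (551.5,175.5) vs (551.7,175.6)), so I'll use the back pocket.

{"api": "drive_tool", "payload": {
  "rows": [
    [[10, 0.5, 3, 0, 0, -0.01], [30, 2, 4, 0, 0, -0.02], [60, 4, 4, 0, 0, -0.03], [95, 6, 4, 0, 0, -0.045], [130, 9, 4, 0, 0, -0.06], [165, 11, 4, 0, 0, -0.075], [200, 13, 4, 0, 0, -0.09], [235, 16, 4, 0, 0, -0.105], [270, 18, 4, 0, 0, -0.12], [305, 20, 4, 0, 0, -0.135], [335, 22, 4, 0, 0, -0.15], [360, 24, 4, 0.003, 0.003, -0.16], [374, 25, 4, 0.005, 0.006, -0.165], [380, 25.4, 4, 0.005, 0.007, -0.165], [380, 25.4, 4, 0.005, 0.007, -0.165], [380, 25.4, 4, 0.005, 0.007, -0.165], [380, 25.4, 4, 0.005, 0.007, -0.165]]
  ]
}}

```text
clock: 12.1
ee_pos: [0.6031, 0.0581, 0.1697]
orientation: [0.657, 0.753, -0.0, 0.0]
contact_force: [-0.3, -0.1, -0.5]
width: 0.0468
```

Run:
```python
from h import *
p=[.56136,.08385,.13719]
plan(np.append(rk(p,.038,-.03)[:2],.0589),p[2])
cv2.imwrite('pics/w7.png',capture('wrist')[:,:,::-1])
c=get_calibration('wrist');print(proj(c,rk(p,.038,-.03,.173)),proj(c,rk(p,.038,-.03,.042)))
```

```text
row [1.300e+00 1.000e-01 1.108e+02] [ 0.0004  0.0006 -0.0014] | 111.0 clock 12.1 f [-0.3 -0.1 -0.5] w 46.8
[323.62067907 266.24627132] [322.75686149 192.22068446]
```

View pics/w7.png

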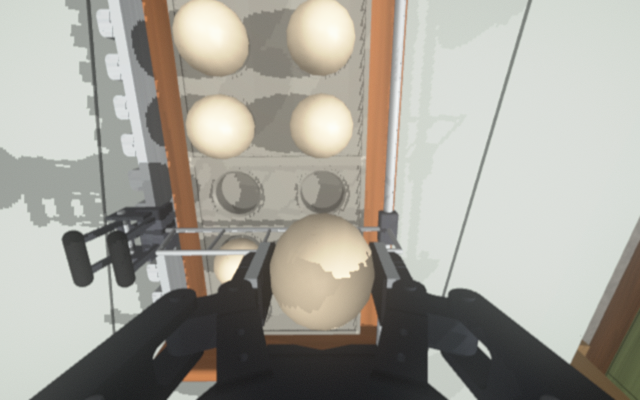

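Run:
```python
from h import *
p=[.56136,.08385,.13719];c=get_calibration('wrist')
im=cv2.imread('pics/w7.png');g=cv2.cvtColor(im,cv2.COLOR_BGR2GRAY)
print('front pred',proj(c,rk(p,-.038,-.03,.042)))
k=cv2.resize(g[155:225,200:360],None,fx=4,fy=4,interpolation=cv2.INTER_CUBIC)
k=cv2.medianBlur(k,9)
h=cv2.HoughCircles(k,cv2.HOUGH_GRADIENT,1.5,200,param1=100,param2=25,minRadius=70,maxRadius=110)
print(h[0]/4+np.array([200,155,0]) if h is not None else h)
for q in([.038,.03,.065],[-.038,.03,.065]):print(proj(c,rk(p,*q)))
hsv=cv2.cvtColor(im,cv2.COLOR_BGR2HSV);m=cv2.inRange(hsv,(10,38,150),(28,140,255));m=cv2.morphologyEx(m,cv2.MORPH_OPEN,np.ones((5,5)))
for q in cv2.findContours(m[85:170,180:360],0,2)[0]:
    if cv2.contourArea(q)>500:b=cv2.boundingRect(q);print(b[0]+180+b[2]/2,b[1]+85+b[3]/2,b)
```

```text
front pred [237.83351277 192.34249036]
None
[322.81158177 124.7518255 ]
[223.32925168 124.90974542]
319.0 126.0 (110, 9, 58, 64)
220.5 126.5 (6, 9, 69, 65)
```

Egg is held upright over the back pocket (egg at (322,271), pocket at (324,191), predicted (323,192)). Lowering.

{"api": "drive_tool", "payload": {
  "rows": [
    [[1, 0.2, 8, 0, 0, 0], [1.8, 0.2, 24, 0, 0, 0], [1.8, 0.2, 44, 0, 0, 0], [1.8, 0.2, 62, 0, 0, 0], [1.8, 0.2, 76, 0, 0, 0], [1.8, 0.2, 87, 0, 0, 0], [1.8, 0.2, 95, 0, 0, 0], [1.8, 0.2, 100, 0, 0, 0], [1.8, 0.2, 103, 0, 0, 0], [1.8, 0.2, 105, 0, 0, 0], [1.8, 0.2, 106, 0, 0, 0], [1.8, 0.2, 106, 0, 0, 0]]
  ]
}}

```text
clock: 13.35
ee_pos: [0.6034, 0.0599, 0.0641]
orientation: [0.658, 0.753, 0.0, 0.001]
contact_force: [-0.5, -0.2, -1.1]
width: 0.0474
```

{"api": "drive_tool", "payload": {
  "rows": [
    [[0, 0, 0.7, 0, 0, 0], [0, 0, 1.4, 0, 0, 0], [0, 0, 2, 0, 0, 0], [0, 0, 2, 0, 0, 0], [0, 0, 2, 0, 0, 0]]
  ]
}}

```text
clock: 13.85
ee_pos: [0.6039, 0.0597, 0.0626]
orientation: [0.658, 0.753, 0.0, 0.001]
contact_force: [-0.8, -1.6, 2.3]
width: 0.0468
```

{"api": "drive_tool", "payload": {
  "rows": [
    [[-0.8, -0.3, 0.4, 0, 0, 0], [-1, -0.4, 0.8, 0, 0, 0], [-1, -0.4, 1.2, 0, 0, 0], [-1, -0.4, 1.2, 0, 0, 0]]
  ]
}}

```text
clock: 14.25
ee_pos: [0.6035, 0.0586, 0.0614]
orientation: [0.658, 0.753, 0.0, 0.001]
contact_force: [0.0, 0.1, 1.1]
width: 0.0475
```

Side force is gone; carry on down.

{"api": "drive_tool", "payload": {
  "rows": [
    [[0, 0, 0.4, 0, 0, 0], [0, 0, 0.8, 0, 0, 0], [0, 0, 1.2, 0, 0, 0], [0, 0, 1.2, 0, 0, 0]]
  ]
}}

```text
clock: 14.65
ee_pos: [0.6039, 0.0583, 0.0607]
orientation: [0.658, 0.753, 0.0, 0.001]
contact_force: [-0.7, -2.4, 4.6]
width: 0.0473
```

{"api": "drive_tool", "payload": {
  "rows": [
    [[0, 0, 0.4, 0, 0, 0], [0, 0, 0.8, 0, 0, 0], [0, 0, 1.2, 0, 0, 0], [0, 0, 1.2, 0, 0, 0]]
  ]
}}

```text
clock: 15.05
ee_pos: [0.6042, 0.058, 0.0602]
orientation: [0.657, 0.753, 0.0, 0.002]
contact_force: [-2.2, -2.2, 8.0]
width: 0.0476
```

{"api": "drive_tool", "payload": {
  "rows": [
    [[-0.6, -0.6, -0.5, 0, 0, 0], [-1, -1, -0.5, 0, 0, 0], [-1, -1, 0, 0, 0, 0], [-1, -1, 0, 0, 0, 0]]
  ]
}}

```text
clock: 15.45
ee_pos: [0.603, 0.057, 0.0598]
orientation: [0.657, 0.753, 0.0, 0.002]
contact_force: [-0.1, -1.0, 0.1]
width: 0.047
```

{"api": "drive_tool", "payload": {
  "rows": [
    [[-0.4, 0, 0.4, 0, 0, 0], [-0.5, 0, 0.7, 0, 0, 0], [-0.5, 0, 0.7, 0, 0, 0]]
  ]
}}

```text
clock: 15.75
ee_pos: [0.6032, 0.0564, 0.0592]
orientation: [0.657, 0.753, 0.0, 0.002]
contact_force: [0.2, -0.8, 1.0]
width: 0.0476
```

Height is at the seated value (0.059) with about 1 N of force. Release.

{"api": "drive_tool", "payload": {
  "rows": [
    [[0, 0, 0, 0, 0, 0], [0, 0, 0, 0, 0, 0], [0, 0, 0, 0, 0, 0], [0, 0, 0, 0, 0, 0]]
  ],
  "gripper": 60
}}

```text
clock: 16.15
ee_pos: [0.6031, 0.0565, 0.0591]
orientation: [0.657, 0.753, 0.0, 0.002]
contact_force: [0.3, 0.6, -0.9]
width: 0.0601
```

{"api": "drive_tool", "payload": {
  "rows": [
    [[0, 0, -8, 0, 0, 0], [0, 0, -25, 0, 0, 0], [0, 0, -50, 0, 0, 0], [0, 0, -90, 0, 0, 0], [0, 0, -130, 0, 0, 0], [-70, 0, -160, 0, 0, 0], [-70, 0, -160, 0, 0, 0], [-70, 0, -160, 0, 0, 0]]
  ]
}}

```text
clock: 16.95
ee_pos: [0.614, -0.0158, 0.2226]
orientation: [0.659, 0.752, 0.001, 0.004]
contact_force: [0.4, 1.2, 0.3]
width: 0.0597
```

Run:
```python
from h import *
p=[.56136,.08385,.13719];o=get_obs();print(o['clock'],o['ee_pos'])
im=capture('wrist')[:,:,::-1];s=capture('side')[:,:,::-1]
a=np.zeros((600,800,3),np.uint8);a[:400,:640]=im;b=cv2.resize(s[90:310,230:430],(182,200));a[400:,:182]=b;a[400:,200:780]=cv2.resize(s[160:270,270:400],(580,200))
cv2.imwrite('pics/w8.png',a);c=get_calibration('wrist')
print(proj(c,rk(p,.038,-.03,.062)),proj(c,rk(p,.038,.03,.062)),proj(c,rk(p,-.105,-.06,.108)))
```

```text
16.95 [ 0.61396096 -0.0158154   0.22262126]
[322.9867194  108.42843899] [322.88473469  35.70184812] [145.22253114 148.3564587 ]
```

View pics/w8.png

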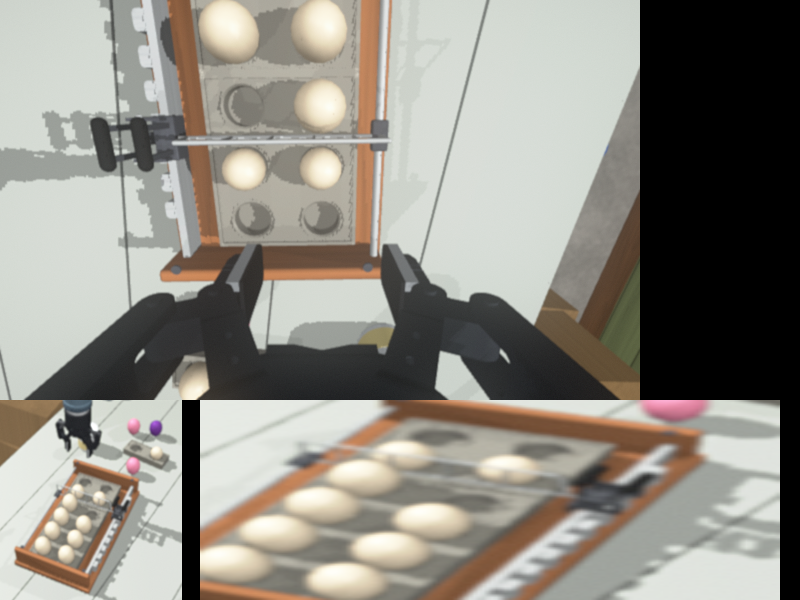

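The egg stands in the freed back pocket at (320,104), predicted (323,108), with an outline like its neighbours. The divider is between the rows at y≈140, its lever is out, and the other eggs are in place.

```bash
python3 -c "
from workcell import *
print(hand_in())"
```

```text
the job is handed in; nothing more can be done
None
```

I moved the divider one row into the small-egg tray and let it lock. The big egg now stands upright in the freed back pocket (`pocket_right_back`). I handed the job in at about 17 s of the 51 s allowed.

- **Divider:** I squeezed the catch and slid the divider about 60.7 mm to its -0.060 notch. After I let go, the spacing between the bars was back to its resting value, allowing for camera height. I judged the lock from that picture alone and did not push on the divider to test it.
- **Egg:** I held it with a 22 N grip. On the way down it touched the pocket wall with about 2 N sideways and briefly 8 N upwards. I re-centred it, and it seated at the expected height with about 1 N. It moved the grip about 3 mm to the right of my pocket estimate, but the last picture shows the egg at the predicted spot with an outline like its neighbours'.
- **Forces:** While I was moving the jaws into place, the wrist force reached about 28 N, well under the 120 N limit.
- **Other things:** The last wrist and side pictures show the rack's other eggs where they were and nothing touching the robot. They show the loose cells and the rest of the counter only in part, and I made no separate check of the tin and bottle.
- **Disagreement:** The top and wrist cameras differed by about 4 mm across the rack. I used the wrist camera's value after correcting it against where the fingers appeared.
- **Picture budget:** I viewed 12 pictures, two over the budget of 10.

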